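Gauge a brass valve stem: go, no-go, then into the passed tray

ROBOT

A 6-joint arm with a two-finger parallel gripper is mounted at the origin on the work surface. World frame = base frame: x ahead of the robot, y to its left, z up, the work surface at z = 0. Lengths are in m, angles in rad, forces in N, time in s.
With the tool pointing down it reaches from about 0.3 to 0.775 m from the base axis. Payload 14.6 kg.
Tool frame: the origin (TCP) lies between the finger pads; the fingertips stand 19 mm ahead of it and the grasp point (between the pads) is the TCP (ctrl.finger_overhang is the distance from the TCP to the fingertips, in m); z points along the fingers, y is the direction in which the jaws open and shut (so a half turn about z gives the same grasp; the last joint's range is limited). The gripper opens to 94 mm and grips with 3 to 60 N. Pads are 16 mm wide; open, the fingers measure 119 mm over their backs; the gripper's body (75 mm by 177 mm) begins 78 mm behind the grasp point.
Start: joints at [1.123, 0.3, 1.521, -0, 1.321, -0.067], TCP at [0.204, 0.511, 0.224] pointing down, gripper open.
Joint ranges: [-3.03, 3.03], [-0.79, 2.21], [0.23, 2.52], [-1.04, 4.18], [0, 3.07], [-2.55, 2.55]. Speed limits (rad/s): [2.22, 2.22, 2.57, 3.14, 3.14, 3.14].

INTERFACE

Orientations are given as [roll, pitch, yaw] about the fixed x, y, z axes, in that order (R = Rz(yaw) Ry(pitch) Rx(roll)).
In Python, from station import ctrl gives the robot as it stands.
- The arm moves only by the tool send_rows, never from a script. Its argument "series" is a list of rows, each a list of 7 numbers: the turn, a rotation vector about the tool's x, y, z in degrees, then the shift along the tool's x, y, z in m, then the gripper's target within -1 to 1 (fully open at 1, half-way at 0, shut at -1). A call has 1 to 8 rows; each row is the pose to reach, as a shift and turn from the pose commanded when the call began, along the tool's axes at that moment; what a row does not reach only later rows make up. A row lasts 1/10 s, in which the tool goes at most 50 mm and 8.59 degrees, less where a joint would pass 70% of its speed; a pose out of reach is approached as far as the arm can. A call with a gripper value outside its range is refused whole. The fingers move at their own pace and stop on an object; "force" is the grip in N (left out, the last holds). Time passes only in rows, so rows that repeat a pose let the fingers close. It gives the time, the measured TCP pose, the force and the opening at its end, in the units of the state.
- ctrl.get_obs(): the state, without advancing time (a new reading comes with each control period).
- ctrl.camera(name): name is "scene" or "top" or "wrist"; returns a dict with "pixels" (420x560x3 uint8, red, green, blue), "z_map" (420x560 float32, m along the optical axis (not along the pixel's ray), 0 where there is no reading), "fov_y" (degrees; the focal length in pixels is half the picture's height over the tangent of half this angle, whatever the lens; pixels are square), "cx", "cy" (the principal point, pixels), "R" (3x3) and "t" (3): a world point X has camera coordinates R X + t. Camera axes: x right, y down, z forward; pixel columns grow to the right and rows downward; lengths in m; the calibration is good to about 2 mm. A picture is of the moment at which its call begins.
- ctrl.hand_in(): hands the job in, once; it reports no verdict.
The state is a dict: "time_s": time; "qpos": joint angles; "joint_vel": joint speeds; "tau": joint torques, N m; "ee_pos": TCP position; "eef_rot": TCP orientation; "force": force on the tool from outside, world axes, zero at the start; "moment": the same for the moment, N m; "grip_width": finger opening in m.
Only numpy, scipy, OpenCV 4.12 (cv2) and the standard library are available. Lean on these libraries where they do the work, as an engineer would, in place of code of your own. Each camera call takes 0.05 s, during which the arm holds its last target.

TASK

Check the brass stem on the gap gauge: take it from the black block, hold it upright and slide it lightly along the long fixed anvil, in from the open front, through the go gap and on until the red-banded no-go anvil stops it, and press it there lightly (about 6 N, never more than 12 N on any anvil) for about a second. Draw it back out of the open front, never lifting it out or lowering it in between the anvils, and stand it upright in the green passed tray, set down without dropping it. Leave everything else where it is.

Things in the scene. Friction and masses are not known exactly. Their poses are not given: they have to be found in the camera images.
- stem: the brass stem: a plain upright cylinder 20 mm in diameter, 95 mm long, about 0.25 kg, dark ring 46 mm above its foot. Origin: centre of its foot; z up its axis. It stands in one of the three holes of the black block (which one varies), foot 15 mm above the bench; two like steel stems stand in the other holes and stay there.
- block: black plastic block 170 x 50 x 30 mm, fixed to the bench, with a row of three holes 22 mm wide and 15 mm deep along its x axis, 55 mm apart. Origin: centre of its underside, on the bench; x along the row.
- gauge: gap gauge: green C-frame lying flat on a fixed grey stand. Origin: on the bench below go_gap. x (level) points into the open throat (push this way), y (level) to the long fixed anvil. Frame x -16 to 105 mm, y -60 to 40 mm, 45 to 63 mm above the bench (screws to 72 mm); stand foot x -8 to 138 mm, 20 mm high. The front is open; the throat ends at x = 71 mm.
- go_gap (a point): the place in the go gap where the axis of a 20 mm stem lies when it touches the fixed anvil: midway along the go anvil, at mid-height of the anvils, 54 mm above the bench. Axes as for gauge.
- stem_waist (a point): point on the axis of the brass stem 24 mm above its foot: the height at which the anvils should meet it (the foot is then 30 mm above the bench); 10 mm higher or lower is fine.
- fixed_anvil: long rigid steel anvil, 47 to 61 mm above the bench; flat face at y = 10 mm in the gauge frame, from x = -32 mm, well in front of the go anvil, to x = 60 mm; front end bevelled away over 10 mm more. A stem with its axis at x = -24 mm can be laid on it before it meets the go anvil. Origin and axes as for gauge.
- go_anvil: steel go anvil, opposite the fixed anvil: face at y = -11.5 mm (gap 21.5 mm, so the stem passes with 1.5 mm to spare), from x = -5 to 5 mm, bevelled at both ends out to about x = -9 and 9 mm. Rigid. 12 mm high. Origin and axes as for gauge.
- nogo_anvil: no-go anvil opposite the fixed one: rigid square tip with a red band, 12 mm wide and high, gap 17 mm, clamped anywhere along a slot; where is not measured. A stem sliding on the fixed anvil is stopped with its axis somewhere from x = 26 to 42 mm in the gauge frame: feel for it. The tip gets somewhat less than the push (friction). Origin: mid-slot plate, x 47, y -38 mm, 63 mm up, fixed.
- passed_tray: green open tray 110 x 90 mm, rim 22 mm above the bench, walls and floor 3 mm thick, 0.45 kg, loose. Origin: centre of its underside; x along the longer side.
- reject_tray: red open tray of the same size, for rejects; stays empty and where it is. It and the green tray may stand in either place.
- steel_stem_a: steel stem in the block, same size as the brass one; leave it. Origin: centre of its foot.
- steel_stem_b: steel stem in the block, same size as the brass one; leave it. Origin: centre of its foot.
- cut_valve: sectioned brass valve with a half copper pipe, about 160 x 60 x 36 mm, loose on the bench; leave it.
- white_bottle: small white plastic jar 40 mm wide, 75 mm high; leave it.
- gauge_ring: steel ring 44 mm wide, 14 mm high, on the bench; leave it.
- driver: screwdriver with a blue handle, 160 mm long, on the bench; leave it.
Things that resemble listed ones, but are neither listed nor needed, are in the scene too. There is more than one size of the stem; the one meant has the size given above.

How it is judged:
On the way, in this order (a step that is already met when the one before it is completed fails the run):
1. the upright stem slides through the go gap, touching the fixed anvil (axis within 10 mm of the middle of the go gap) (x of stem_waist in the frame of go_gap between -0.01 and 0.01 m and y of stem_waist in the frame of go_gap between -0.004 and 0.003 m and z of stem_waist in the frame of go_gap between -0.016 and 0.016 m and angle between stem's own z axis and vertical below 0.12 rad and contact force between stem and fixed_anvil above 0.3 N), for 0.1 s.
2. the no-go anvil stops the upright stem, pressed against it with 3 to 12 N for 0.4 s (x of stem_waist in the frame of go_gap between 0.022 and 0.047 m and y of stem_waist in the frame of go_gap between -0.004 and 0.004 m and z of stem_waist in the frame of go_gap between -0.016 and 0.016 m and angle between stem's own z axis and vertical below 0.12 rad and contact force between stem and nogo_anvil between 3 and 12 N), for 0.4 s.
At the end, for the whole second after the job is handed in: the brass stem stands upright (within 0.08 rad) and at rest on the floor of the green passed tray, inside its walls, let go (x of stem in the frame of passed_tray between -0.045 and 0.045 m and y of stem in the frame of passed_tray between -0.035 and 0.035 m and z of stem in the frame of passed_tray between 0 and 0.006 m and angle between stem's own z axis and vertical below 0.08 rad and linear speed of stem below 0.02 m/s and angle between passed_tray's own z axis and vertical below 0.05 rad); the robot touches nothing.
It fails at once if the stem pressed with more than 12 N against an anvil (contact force between stem and nogo_anvil above 12 N or contact force between stem and fixed_anvil above 12 N or contact force between stem and go_anvil above 12 N).
It fails at once if the stem lowered in between the anvils or lifted out from between them, instead of going in and out by the open front (x of stem in the frame of go_gap between -0.005 and 0.062 m and y of stem in the frame of go_gap between -0.012 and 0.012 m and z of stem in the frame of go_gap between -0.006 and 0.006 m).
It fails at once if the stem dropped (moving freely faster than 0.4 m/s) (contact force between the fingers and stem below 0.1 N and linear speed of stem above 0.4 m/s).
It fails at once if another thing moved: a tray by more than 25 mm, a steel stem, the valve, jar, ring or screwdriver by more than 20 mm (distance of any of passed_tray, reject_tray from where it was at the start of the episode above 0.025 m or distance of any of steel_stem_a, steel_stem_b, cut_valve, white_bottle, gauge_ring, driver from where it was at the start of the episode above 0.02 m).
It also fails if it takes over 69 s, if anything falls off the work surface, if the arm or the gripper's body presses on something with over 40 N, if the wrist force passes 120 N, or if a joint passes its speed limit or range.

## Working session

There is one attempt and no reset: what is moved stays moved. The work goes in short steps, Python scripts to look and compute and a tool call to move; the robot and the scene stay as the last step left them, time stands still between calls to the robot, and variables do not carry over. Pictures are saved under pics/ and viewed, and the job is handed in when it is done.

Besides the shell and the picture viewer there is one more tool, called after ">>>" as name(argument=value, ...), one argument or row to a line, values as JSON. send_rows: Moves the arm, as the interface text tells. Its arguments: {"type":"object","properties":{"series":{"type":"array"},"force":{"type":"number"}},"required":["series"]}

```bash
ls; mkdir -p pics; cat > h.py <<'E'
import numpy as np, cv2
from station import ctrl
def cam(n):
    c=ctrl.camera(n); c['f']=210/np.tan(np.radians(c['fov_y'])/2); c['R']=np.array(c['R']);c['t']=np.array(c['t']);return c
def save(c,n): cv2.imwrite('pics/'+n,cv2.cvtColor(c['pixels'],cv2.COLOR_RGB2BGR))
def world(c,u,v,z=None):
    d=np.array([(u-c['cx'])/c['f'],(v-c['cy'])/c['f'],1.])
    o=-c['R'].T@c['t']; w=c['R'].T@d
    if z is None: return o+w*c['z_map'][int(round(v)),int(round(u))]
    return o+w*(z-o[2])/w[2]
def proj(c,X):
    p=c['R']@np.array(X)+c['t']; return c['cx']+c['f']*p[0]/p[2], c['cy']+c['f']*p[1]/p[2]
E
python3 - <<'E'
from h import *
import pickle
d={}
for n in ['scene','top','wrist']:
    c=cam(n); save(c,n+'0.png'); d[n]=c; print(n,c['fov_y'],c['cx'],c['cy'],(-c['R'].T@c['t']).round(3),c['R'].round(2).tolist())
pickle.dump(d,open('c0.pkl','wb'))
print(ctrl.get_obs(), ctrl.finger_overhang)
E
```

```text
pics
scene 44.11893871109053 275.7486428458942 206.13379564091082 [ 1.114 -0.675  0.902] [[0.75, 0.66, 0.02], [0.47, -0.52, -0.71], [-0.46, 0.54, -0.7]]
top 46.55818508329684 278.05815946602485 215.90622146703646 [ 0.423 -0.042  1.475] [[0.02, -1.0, -0.01], [-0.99, -0.02, -0.12], [0.12, 0.01, -0.99]]
wrist 66.8563714599055 280.4691360333234 214.42785375849874 [0.13  0.54  0.384] [[0.37, 0.93, -0.0], [0.89, -0.36, 0.27], [0.25, -0.1, -0.96]]
{'time_s': 0.15, 'qpos': array([ 1.12341038e+00,  3.00356735e-01,  1.52143044e+00,  3.37282400e-05,
        1.32070859e+00, -6.66024687e-02]), 'joint_vel': array([ 3.94439612e-05, -1.20826202e-03, -2.60705742e-03,  5.13362278e-04,
        4.67983886e-04, -5.50721240e-04]), 'tau': array([-1.65085763e-03, -5.31959510e+01, -3.52824426e+01,  7.07039936e-02,
        2.36240798e-02, -1.77464972e-05]), 'ee_pos': array([0.20432352, 0.51044201, 0.22401279]), 'eef_rot': array([-3.14069372e+00, -9.27036285e-05,  2.76080077e+00]), 'force': array([-0.95760793,  0.13965503, -1.14957833]), 'moment': array([-0.03431769, -0.0560923 ,  0.01681309]), 'grip_width': 0.09415951477423691} 0.019
```

View pics/scene0.png

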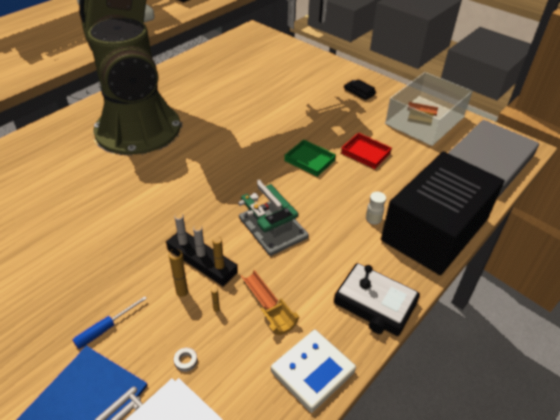

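View pics/top0.png

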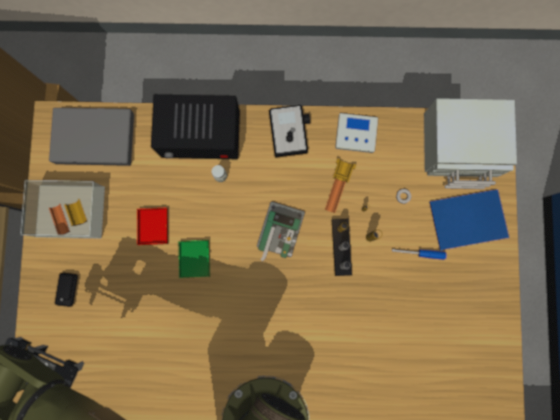

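View pics/wrist0.png

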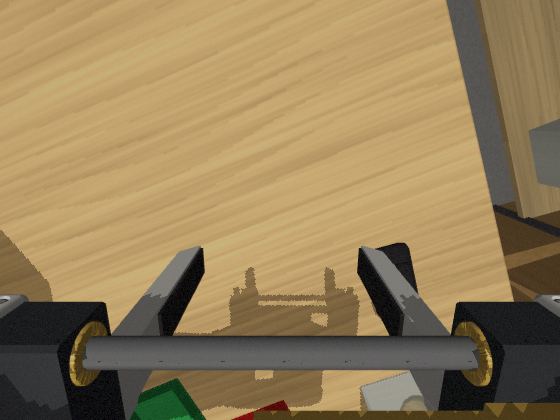

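The scene view shows the black block at about (200,255), with the brass stem in its front-right hole at (218,250). A larger and a smaller brass lookalike stand outside the block at (179,272) and (215,298). The gauge is at (275,215), the green tray at (310,157) and the red tray at (366,151). Next I'll enlarge the relevant parts.

```bash
python3 - <<'E'
from h import *
import pickle
d=pickle.load(open('c0.pkl','rb'))
t=d['top'];s=d['scene']
def crop(c,u0,v0,u1,v1,k,n):
    im=cv2.cvtColor(c['pixels'][v0:v1,u0:u1],cv2.COLOR_RGB2BGR); cv2.imwrite('pics/'+n,cv2.resize(im,None,fx=k,fy=k,interpolation=cv2.INTER_NEAREST))
crop(t,240,190,400,290,5,'t1.png'); crop(s,150,170,320,320,4,'s1.png')
for u,v in [(343,222),(340,228),(342,246),(343,266),(282,228),(194,258),(153,225),(340,200),(220,174)]:
    print(u,v,world(t,u,v).round(3))
E
```

```text
343 222 [ 0.574 -0.208  0.112]
340 228 [ 0.56  -0.204  0.075]
342 246 [ 0.507 -0.207  0.099]
343 266 [ 0.451 -0.211  0.098]
282 228 [ 0.563 -0.037  0.012]
194 258 [0.467 0.225 0.009]
153 225 [0.565 0.354 0.006]
340 200 [ 0.653 -0.212  0.004]
220 174 [0.711 0.147 0.077]
```

View pics/t1.png

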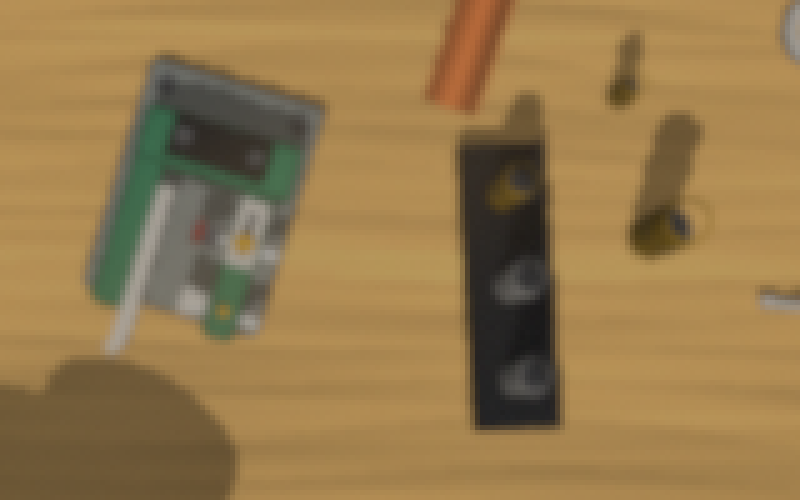

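View pics/s1.png

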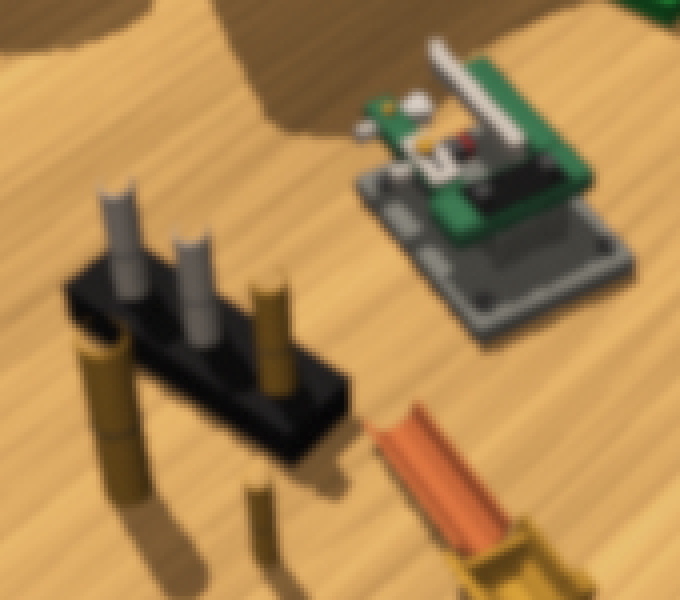

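```bash
cat >> h.py <<'E'
from scipy.spatial.transform import Rotation as Rn
def need(p,yaw):
    o=ctrl.get_obs(); R0=Rn.from_euler('xyz',o['eef_rot']); R1=Rn.from_euler('xyz',[np.pi,0,yaw])
    sh=R0.inv().apply(np.array(p)-o['ee_pos']); rv=np.degrees((R0.inv()*R1).as_rotvec())
    print('turn',rv.round(2),'shift',sh.round(4),'ee',o['ee_pos'].round(4),'rot',o['eef_rot'].round(4),'t',o['time_s'],'grip',round(o['grip_width'],4),'F',o['force'].round(2))
E
python3 - <<'E'
from h import *
need([.44,-.12,.27],0)
E
```

```text
turn [-2.0000e-02  7.0000e-02  1.5818e+02] shift [-0.4531 -0.4977 -0.0456] ee [0.2043 0.5104 0.224 ] rot [-3.1407e+00 -1.0000e-04  2.7608e+00] t 0.15 grip 0.0942 F [-0.96  0.14 -1.15]
```

>>> send_rows(
  series=[
    [0,0,8,-0.023,-0.025,-0.003,1],
    [0,0,16,-0.045,-0.05,-0.006,1],
    [0,0,24,-0.068,-0.075,-0.01,1],
    [0,0,32,-0.09,-0.1,-0.013,1],
    [0,0,40,-0.113,-0.125,-0.016,1],
    [0,0,48,-0.136,-0.15,-0.019,1],
    [0,0,56,-0.158,-0.175,-0.022,1],
    [0,0,64,-0.18,-0.2,-0.025,1],
  ],
)

```text
time_s: 0.95
ee_pos: [0.2973, 0.2567, 0.2495]
eef_rot: [-3.142, 0.0, 1.638]
force: [0.1, -0.1, 0.5]
grip_width: 0.0941
```

```bash
python3 - <<'E'
from h import *
need([.44,-.12,.27],0)
E
```

```text
turn [0.000e+00 1.000e-02 9.386e+01] shift [-0.3855  0.117  -0.0205] ee [0.2973 0.2567 0.2495] rot [-3.1415e+00  1.0000e-04  1.6382e+00] t 0.95 grip 0.0941 F [ 0.14 -0.07  0.5 ]
```

>>> send_rows(
  series=[
    [0,0,8,-0.034,0.01,-0.002,1],
    [0,0,16,-0.067,0.02,-0.004,1],
    [0,0,24,-0.1,0.03,-0.006,1],
    [0,0,32,-0.134,0.04,-0.008,1],
    [0,0,40,-0.168,0.05,-0.01,1],
    [0,0,48,-0.2,0.06,-0.012,1],
    [0,0,56,-0.234,0.07,-0.013,1],
    [0,0,64,-0.268,0.08,-0.014,1],
  ],
)

```text
time_s: 1.75
ee_pos: [0.3967, -0.0049, 0.2635]
eef_rot: [3.142, -0.0, 0.521]
force: [0.4, 0.1, 0.1]
grip_width: 0.0937
```

```bash
python3 - <<'E'
from h import *
need([.44,-.12,.27],0)
E
```

```text
turn [ 0.000e+00 -1.000e-02  2.985e+01] shift [-0.0197  0.1214 -0.0065] ee [ 0.3967 -0.0049  0.2635] rot [ 3.1415e+00 -1.0000e-04  5.2100e-01] t 1.75 grip 0.0937 F [0.4  0.11 0.09]
```

>>> send_rows(
  series=[
    [0,0,8,-0.005,0.03,-0.002,1],
    [0,0,16,-0.01,0.06,-0.004,1],
    [0,0,24,-0.015,0.09,-0.005,1],
    [0,0,29.85,-0.02,0.121,-0.0065,1],
    [0,0,29.85,-0.02,0.121,-0.0065,1],
    [0,0,29.85,-0.02,0.121,-0.0065,1],
  ],
)

```text
time_s: 2.35
ee_pos: [0.4398, -0.1182, 0.2695]
eef_rot: [-3.141, 0.001, 0.006]
force: [-1.3, 0.1, -0.0]
grip_width: 0.094
```

```bash
python3 - <<'E'
from h import *
import pickle
c=cam('wrist'); save(c,'w1.png'); pickle.dump(c,open('w1.pkl','wb')); c=cam('top'); save(c,'t2.png')
E
```

```text
(no output)
```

View pics/w1.png

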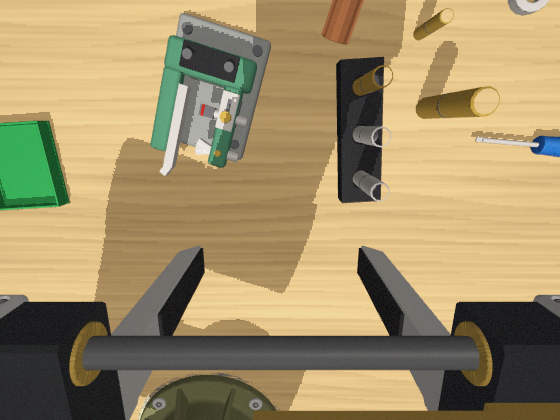

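The wrist view is sharp. The brass stem top is at about (382,76) in the far hole. The gauge is at (215,85), with the fixed anvil running from (166,172) to (183,88) and the red band at (204,110). The edge of the green tray shows at left.

```bash
python3 - <<'E'
from h import *
import pickle
c=pickle.load(open('w1.pkl','rb'))
def crop(c,u0,v0,u1,v1,k,n):
    im=cv2.cvtColor(c['pixels'][v0:v1,u0:u1],cv2.COLOR_RGB2BGR); cv2.imwrite('pics/'+n,cv2.resize(im,None,fx=k,fy=k,interpolation=cv2.INTER_NEAREST))
crop(c,145,5,280,180,4,'w1g.png'); crop(c,325,50,425,210,4,'w1b.png')
E
```

```text
(no output)
```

View pics/w1g.png

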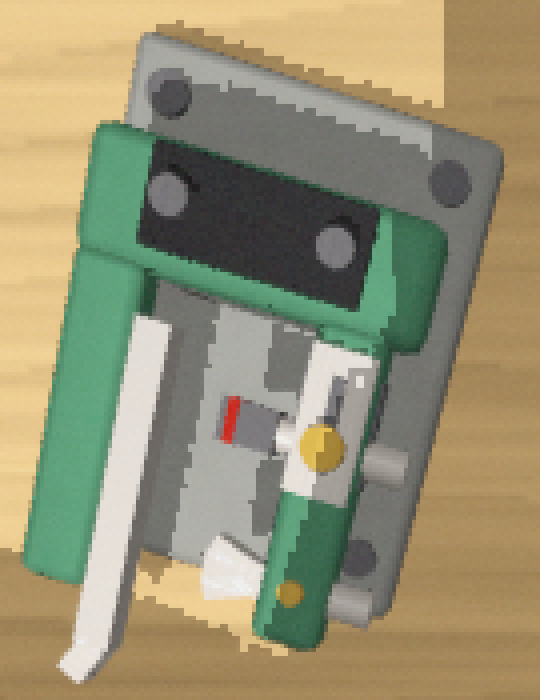

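View pics/w1b.png

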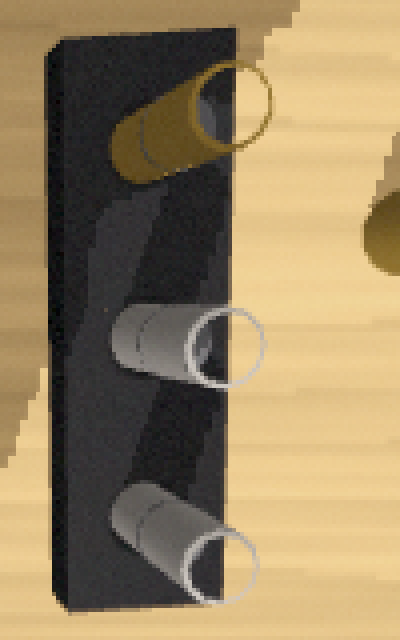

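```bash
cat > g.py <<'E'
from h import *
import pickle
c=pickle.load(open('w1.pkl','rb'))
print('stem top',world(c,382.75,76.25,.110), world(c,382.75,76.25,.110)[:2])
for u,v in [(325+226/4,50+348/4),(325+221/4,50+567/4)]: print('steel top',world(c,u,v,.110).round(4))
g=cv2.cvtColor(c['pixels'],cv2.COLOR_RGB2GRAY).astype(float)
R=[];L=[]
for v in range(90,162):
    u0=int(round(187.5-(v-88)*17/78)); row=g[v,u0-12:u0+8]; d=np.diff(row)
    # right edge: largest negative step
    i=np.argmin(d[6:])+6; R.append([u0-12+i+.5+.5,v+.5]); j=np.argmax(d[:10]); L.append([u0-12+j+1,v+.5])
R=np.array(R);L=np.array(L)
def fit(P):
    p=np.polyfit(P[:,1],P[:,0],1); r=P[:,0]-np.polyval(p,P[:,1]); k=abs(r)<1; return np.polyfit(P[k,1],P[k,0],1),k.sum(),r[k].std()
pr,n,s=fit(R);print('R',pr,n,s); pl,n2,s2=fit(L);print('L',pl,n2,s2)
def W(u,v,z): return world(c,u-.5,v-.5,z)  # edges coordinates -> pixel-centre coordinates
A=W(np.polyval(pr,95),95,.061);B=W(np.polyval(pr,155),155,.061)
ex=(A-B)[:2]/np.linalg.norm((A-B)[:2]);ey=np.array([-ex[1],ex[0]]);print('yaw',np.arctan2(ex[1],ex[0]))
A2=W(np.polyval(pl,95),95,.061);B2=W(np.polyval(pl,155),155,.061);e2=(A2-B2)[:2];print('yaw L',np.arctan2(e2[1],e2[0]),'width',(A2-A)[:2]@ey)
end=W(145+170/4,5+320/4,.061)[:2]; st=W(145+104/4,5+645/4,.061)[:2]
print('len 92?',(end-st)@ex)
o=A[:2]-10e-3*ey; o=o-ex*((o-((end-60e-3*ex)+(st+32e-3*ex))/2)@ex)
print('origin',o,'yaw deg',np.degrees(np.arctan2(ex[1],ex[0])))
def G(u,v,z,n): P=W(145+u/4,5+v/4,z)[:2]-o; print(n,'gauge xy mm',(P@ex*1e3).round(1),(P@ey*1e3).round(1))
G(172,320,.061,'anvil end'); G(104,645,.061,'bevel start')
G(208,543,.060,'go tip far'); G(203,597,.060,'go tip near'); G(228,396,.060,'nogo far');G(220,438,.060,'nogo near')
G(95,125,.063,'frame far left'); G(447,235,.063,'frame far right'); G(25,570,.063,'frame near left (-16,40)')
G(500,150,.020,'foot far right 138');G(148,35,.02,'foot far left');G(385,612,.02,'foot near -8')
G(168,193,.072,'screw');G(335,245,.072,'screw')
E
python3 g.py
```

```text
stem top [ 0.56285692 -0.21234819  0.11      ] [ 0.56285692 -0.21234819]
steel top [ 0.508  -0.2164  0.11  ]
steel top [ 0.4535 -0.2202  0.11  ]
R [-1.96604283e-01  2.04799917e+02] 72 0.28640144596153266
L [-1.91234163e-01  1.94789949e+02] 72 0.2888725834804413
yaw -0.27689859091108066
yaw L -0.2792060888944351 width 0.009925750477111472
len 92? 0.09122298937073141
origin [ 0.49950366 -0.01028002] yaw deg -15.865120612324459
anvil end gauge xy mm 59.8 10.1
bevel start gauge xy mm -31.6 11.2
go tip far gauge xy mm 4.8 -11.3
go tip near gauge xy mm -10.4 -13.1
nogo far gauge xy mm 45.0 -8.3
nogo near gauge xy mm 33.6 -8.6
frame far left gauge xy mm 100.2 38.1
frame far right gauge xy mm 100.5 -55.9
frame near left (-16,40) gauge xy mm -16.6 36.1
foot far right 138 gauge xy mm 132.6 -59.9
foot far left gauge xy mm 133.0 43.9
foot near -8 gauge xy mm -5.2 -60.6
screw gauge xy mm 88.8 14.0
screw gauge xy mm 88.9 -29.8
```

```bash
python3 - <<'E'
from h import *
import pickle
c=pickle.load(open('w1.pkl','rb'))
print(world(c,485,88),world(c,455,105), world(c,425,108))
need([.563,-.212,.20],0)
need([.563,-.212,.09],0)
E
```

```text
[ 0.55155002 -0.29909197  0.12696249] [ 0.53871593 -0.28987629  0.09769751] [ 0.53888871 -0.28990276  0.02966084]
turn [-0.01  0.02  0.43] shift [0.1225 0.0955 0.0698] ee [ 0.4398 -0.1174  0.2699] rot [-3.1414e+00  3.0000e-04  7.5000e-03] t 2.45 grip 0.094 F [0.51 0.17 0.33]
turn [-0.01  0.02  0.43] shift [0.1225 0.0955 0.1798] ee [ 0.4398 -0.1174  0.2699] rot [-3.1414e+00  3.0000e-04  7.5000e-03] t 2.45 grip 0.094 F [0.51 0.17 0.33]
```

>>> send_rows(
  series=[
    [0,0,0,0.035,0.027,0.015,0],
    [0,0,0,0.07,0.055,0.03,0],
    [0,0,0,0.1,0.08,0.045,0],
    [0,0,0,0.1225,0.0955,0.06,0],
    [0,0,0,0.1225,0.0955,0.07,0],
    [0,0,0,0.1225,0.0955,0.07,0],
  ],
)

```text
time_s: 3.05
ee_pos: [0.5625, -0.2117, 0.1983]
eef_rot: [-3.14, 0.003, 0.007]
force: [0.2, 0.4, 0.2]
grip_width: 0.0495
```

```bash
python3 - <<'E'
from h import *
need([.563,-.212,.09],0)
c=cam('wrist'); save(c,'w2.png')
c=cam('scene'); save(c,'s2.png')
E
```

```text
turn [-0.08  0.16  0.41] shift [0.0008 0.0004 0.1083] ee [ 0.5625 -0.2117  0.1983] rot [-3.1402e+00  2.8000e-03  7.2000e-03] t 3.05 grip 0.0495 F [0.17 0.37 0.24]
```

View pics/w2.png

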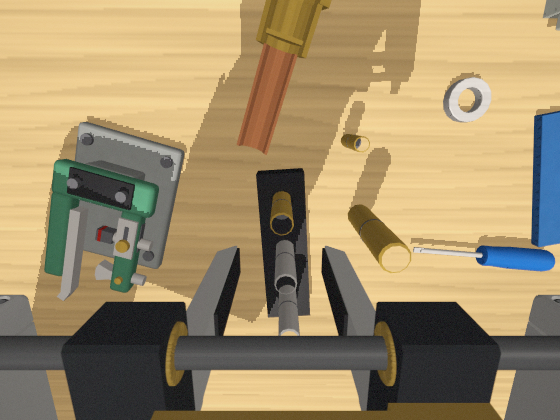

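The gripper is above the stem. The stem top now shows at about (282,226), and the big lookalike stands clear to the right at (393,258). I'll cross-check the stem position from this view.

```bash
python3 - <<'E'
from h import *
c=cam('wrist')
im=cv2.cvtColor(c['pixels'][180:300,240:330],cv2.COLOR_RGB2BGR); cv2.imwrite('pics/w2c.png',cv2.resize(im,None,fx=5,fy=5,interpolation=cv2.INTER_NEAREST))
for v in (222,224,226): print(world(c,282,v,.11).round(4))
print(ctrl.get_obs()['ee_pos'])
E
```

```text
[ 0.5648 -0.2131  0.11  ]
[ 0.5631 -0.2131  0.11  ]
[ 0.5614 -0.2131  0.11  ]
[ 0.56293115 -0.2120335   0.2012714 ]
```

View pics/w2c.png

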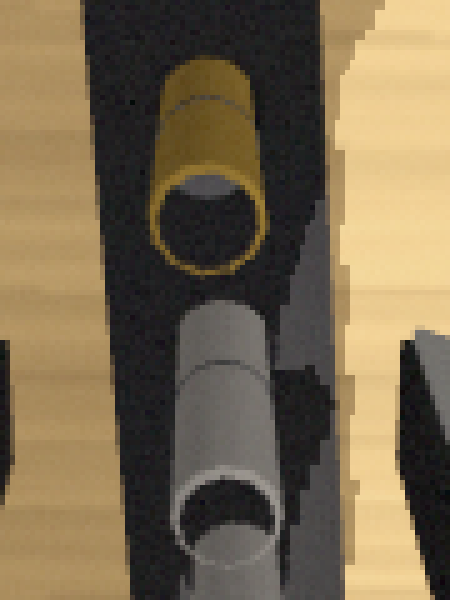

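>>> send_rows(
  series=[
    [0,0,0,0.0005,0.0008,0.03,0],
    [0,0,0,0.0005,0.0008,0.06,0],
    [0,0,0,0.0005,0.0008,0.085,0],
    [0,0,0,0.0005,0.0008,0.11,0],
    [0,0,0,0.0005,0.0008,0.11,0],
    [0,0,0,0.0005,0.0008,0.11,0],
    [0,0,0,0.0005,0.0008,0.11,-0.3],
    [0,0,0,0.0005,0.0008,0.11,-0.45],
  ],
  force=30,
)

```text
time_s: 4.0
ee_pos: [0.5642, -0.2138, 0.0917]
eef_rot: [3.141, -0.002, 0.006]
force: [-0.0, -0.6, -0.9]
grip_width: 0.0345
```

>>> send_rows(
  series=[
    [0,0,0,0,0,0,-0.6],
    [0,0,0,0,0,0,-1],
    [0,0,0,0,0,0,-1],
    [0,0,0,0,0,0,-1],
    [0,0,0,0,0,0,-1],
  ],
)

```text
time_s: 4.5
ee_pos: [0.5639, -0.2137, 0.0905]
eef_rot: [3.141, -0.001, 0.006]
force: [-0.1, 0.9, 5.6]
grip_width: 0.0194
```

```bash
python3 - <<'E'
from h import *
need([.563,-.212,.09],0)
print(ctrl.get_obs()['moment'])
E
```

```text
turn [ 0.01 -0.05  0.33] shift [-0.0009 -0.0017  0.0005] ee [ 0.5639 -0.2137  0.0905] rot [ 3.1414e+00 -8.0000e-04  5.8000e-03] t 4.5 grip 0.0194 F [-0.14  0.86  5.64]
[0.2366522  0.28271785 0.00699633]
```

>>> send_rows(
  series=[
    [0,0,0,0,0,-0.008,-1],
    [0,0,0,0,0,-0.018,-1],
    [0,0,0,0,0,-0.03,-1],
    [0,0,0,0,0,-0.045,-1],
    [0,0,0,0,0,-0.065,-1],
    [0,0,0,0,0,-0.085,-1],
    [0,0,0,0,0,-0.1,-1],
    [0,0,0,0,0,-0.1,-1],
  ],
)

```text
time_s: 5.3
ee_pos: [0.5644, -0.214, 0.1931]
eef_rot: [3.14, -0.004, 0.006]
force: [0.2, -0.6, -3.8]
grip_width: 0.0191
```

```bash
python3 - <<'E'
from h import *
o=np.array([.4995,-.0103]); y=np.radians(-15.9); ex=np.array([np.cos(y),np.sin(y)]); ey=np.array([-ex[1],ex[0]])
P=o-ex*.075-ey*.001
print(P)
need([*P,.19],y+np.pi/2)
need([*P,.19],y)
c=cam('scene'); im=cv2.cvtColor(c['pixels'],cv2.COLOR_RGB2BGR)[150:300,140:320]; cv2.imwrite('pics/s3.png',cv2.resize(im,None,fx=4,fy=4))
E
```

```text
[0.42709544 0.0092852 ]
turn [  0.24  -0.13 -73.77] shift [-0.136  -0.2241  0.0021] ee [ 0.5644 -0.214   0.1931] rot [ 3.1397 -0.0041  0.0058] t 5.3 grip 0.0191 F [ 0.24 -0.57 -3.79]
turn [ 0.08 -0.25 16.23] shift [-0.136  -0.2241  0.0021] ee [ 0.5644 -0.214   0.1931] rot [ 3.1397 -0.0041  0.0058] t 5.3 grip 0.0191 F [ 0.24 -0.57 -3.79]
```

View pics/s3.png

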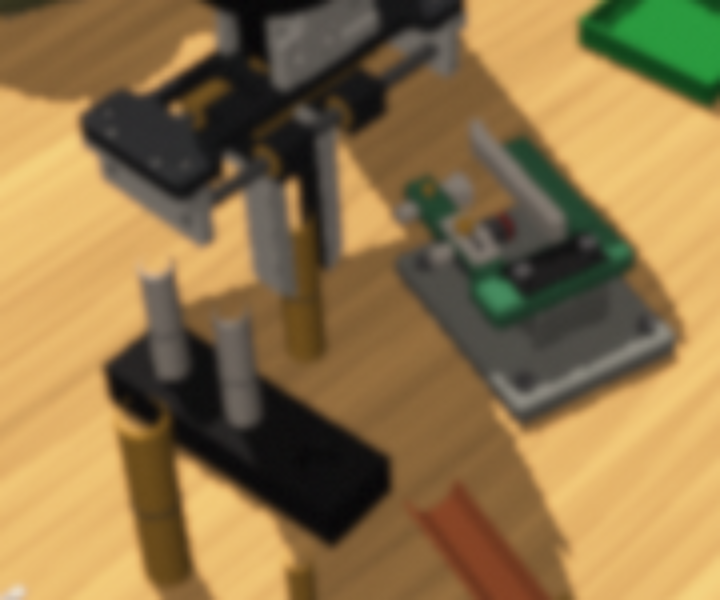

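>>> send_rows(
  series=[
    [0,0,-8,-0.013,-0.025,0,-1],
    [0,0,-16,-0.027,-0.05,0,-1],
    [0,0,-24,-0.043,-0.075,0,-1],
    [0,0,-32,-0.06,-0.1,0,-1],
    [0,0,-40,-0.075,-0.125,0,-1],
    [0,0,-48,-0.09,-0.15,0,-1],
    [0,0,-56,-0.105,-0.175,0,-1],
    [0,0,-64,-0.12,-0.2,0,-1],
  ],
  force=40,
)

```text
time_s: 6.15
ee_pos: [0.4413, -0.0134, 0.1893]
eef_rot: [-3.141, 0.0, 1.128]
force: [0.3, 0.9, -2.9]
grip_width: 0.0195
```

```bash
python3 - <<'E'
from h import *
o=np.array([.4995,-.0103]); y=np.radians(-15.9); ex=np.array([np.cos(y),np.sin(y)]); ey=np.array([-ex[1],ex[0]])
P=o-ex*.075-ey*.001
need([*P,.19],y+np.pi/2)
E
```

```text
turn [-0.06  0.01 -9.45] shift [ 0.0144 -0.0226 -0.0007] ee [ 0.4413 -0.0134  0.1893] rot [-3.1405e+00  3.0000e-04  1.1284e+00] t 6.15 grip 0.0195 F [ 0.31  0.85 -2.9 ]
```

>>> send_rows(
  series=[
    [0,0,-5,0.007,-0.011,0,-1],
    [0,0,-9.45,0.0144,-0.0226,0,-1],
    [0,0,-9.45,0.0144,-0.0226,0.02,-1],
    [0,0,-9.45,0.0144,-0.0226,0.045,-1],
    [0,0,-9.45,0.0144,-0.0226,0.07,-1],
    [0,0,-9.45,0.0144,-0.0226,0.084,-1],
    [0,0,-9.45,0.0144,-0.0226,0.084,-1],
    [0,0,-9.45,0.0144,-0.0226,0.084,-1],
  ],
)

```text
time_s: 6.95
ee_pos: [0.4283, 0.0084, 0.1061]
eef_rot: [-3.141, 0.0, 1.288]
force: [0.6, -0.2, -2.5]
grip_width: 0.0192
```

```bash
python3 - <<'E'
from h import *
import pickle
o=np.array([.4995,-.0103]); y=np.radians(-15.9); ex=np.array([np.cos(y),np.sin(y)]); ey=np.array([-ex[1],ex[0]])
P=o-ex*.024-ey*.001
need([*P,.1055],y+np.pi/2)
c=cam('scene'); pickle.dump(c,open('s4.pkl','wb'));im=cv2.cvtColor(c['pixels'],cv2.COLOR_RGB2BGR)[130:280,190:340]; cv2.imwrite('pics/s4.png',cv2.resize(im,None,fx=4,fy=4))
c=cam('wrist');save(c,'w4.png');pickle.dump(c,open('w4.pkl','wb'))
c=cam('top');pickle.dump(c,open('t4.pkl','wb'));im=cv2.cvtColor(c['pixels'],cv2.COLOR_RGB2BGR)[180:300,220:340]; cv2.imwrite('pics/t4.png',cv2.resize(im,None,fx=5,fy=5))
E
```

```text
turn [-0.03  0.   -0.32] shift [0.0008 0.0496 0.0006] ee [0.4283 0.0084 0.1061] rot [-3.1411e+00  1.0000e-04  1.2877e+00] t 6.95 grip 0.0192 F [ 0.59 -0.23 -2.54]
```

View pics/s4.png

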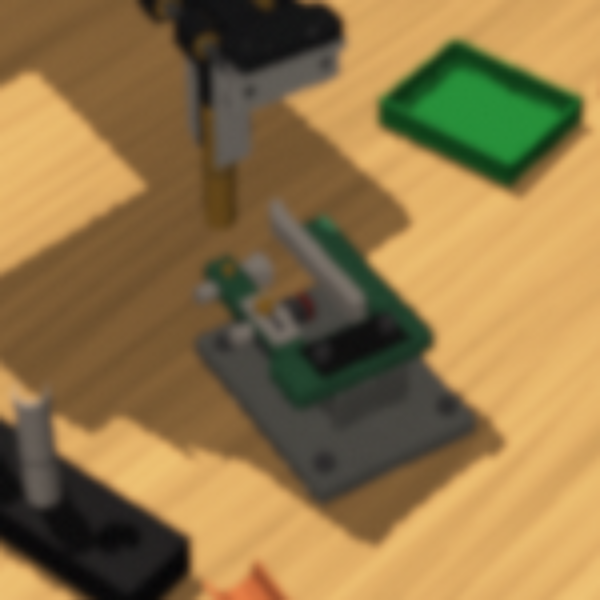

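View pics/w4.png

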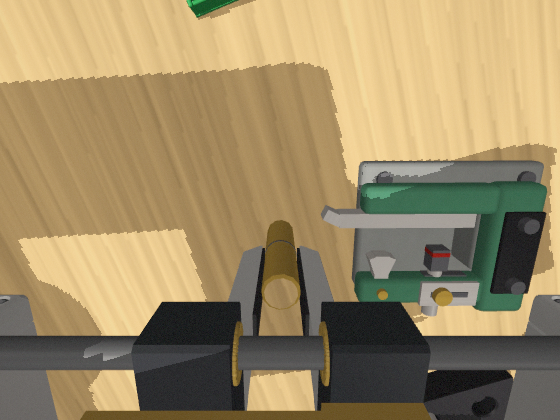

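View pics/t4.png

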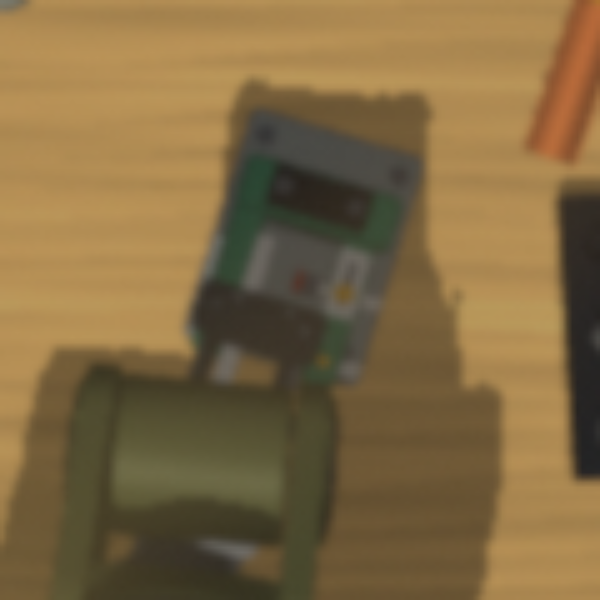

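In the wrist view the stem hangs at (281,265). The anvil's inner top edge is near row 227, from (345,225) to (476,227), the go anvil is at (381,262), and the red no-go band is at (438,255). I'll check the lateral offset from this second view.

```bash
python3 - <<'E'
from h import *
import pickle
c=pickle.load(open('w4.pkl','rb'))
im=cv2.cvtColor(c['pixels'][190:320,310:510],cv2.COLOR_RGB2BGR); cv2.imwrite('pics/w4c.png',cv2.resize(im,None,fx=4,fy=4,interpolation=cv2.INTER_NEAREST))
g=cv2.cvtColor(c['pixels'],cv2.COLOR_RGB2GRAY).astype(float)
P=[]
for u in range(352,466,3):
    d=np.diff(g[216:236,u]); i=np.argmin(d[4:])+4; P.append([u,216+i+.5])
P=np.array(P); p=np.polyfit(P[:,0],P[:,1],1); r=P[:,1]-np.polyval(p,P[:,0]); k=abs(r)<1; p=np.polyfit(P[k,0],P[k,1],1); print(p,k.sum(),len(k))
A=world(c,355,np.polyval(p,355),.061);B=world(c,465,np.polyval(p,465),.061)
ex=(B-A)[:2];ex/=np.linalg.norm(ex);ey=np.array([-ex[1],ex[0]]);print('yaw',np.degrees(np.arctan2(ex[1],ex[0])))
tcp=np.array([.4283,.0084]);print('anvil face y from tcp',(A[:2]-tcp)@ey, 'prior', (np.array([.4995,-.0103])-tcp)@ey+.01)
E
```

```text
[2.81899632e-16 2.27500000e+02] 38 38
yaw -16.175219371378617
anvil face y from tcp 0.012228472068700032 prior 0.011874846694429196
```

View pics/w4c.png

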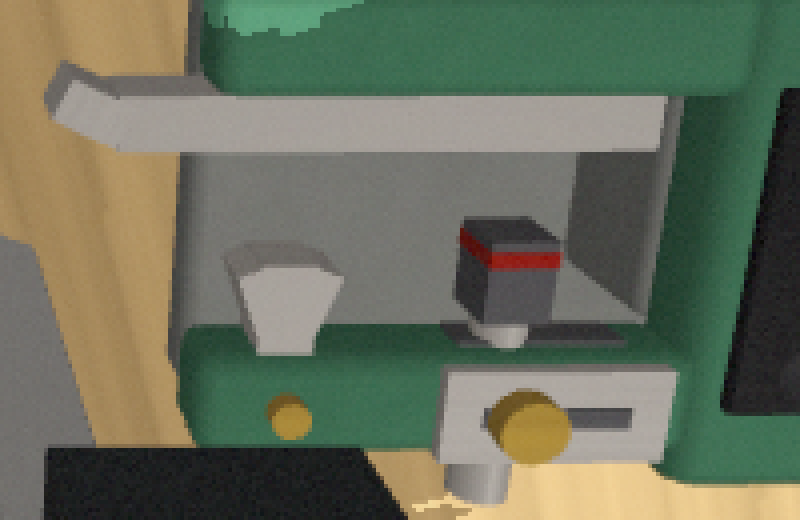

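Both views agree to within 0.4 mm: the anvil face is 12.2 mm from the TCP and the tool y axis is parallel to the anvil. I'll move in to x ≈ -24 mm while still clear of the face.

>>> send_rows(
  series=[
    [0,0,0,0,0.012,0.0005,-1],
    [0,0,0,0,0.025,0.0005,-1],
    [0,0,0,0,0.038,0.0005,-1],
    [0,0,0,0,0.0495,0.0005,-1],
    [0,0,0,0,0.0495,0.0005,-1],
    [0,0,0,0,0.0495,0.0005,-1],
    [0,0,0,0,0.0495,0.0005,-1],
  ],
)

```text
time_s: 7.8
ee_pos: [0.4755, -0.0053, 0.1054]
eef_rot: [-3.141, 0.0, 1.288]
force: [0.5, 0.7, -3.1]
grip_width: 0.0194
```

```bash
cat >> h.py <<'E'
GO=np.array([.4995,-.0103]);GY=np.radians(-16.1);EX=np.array([np.cos(GY),np.sin(GY)]);EY=np.array([-EX[1],EX[0]])
def gs():
    o=ctrl.get_obs(); P=o['ee_pos'][:2]-GO; F=o['force']; M=o['moment']
    print('t',round(o['time_s'],2),'tcp gauge x,y mm',(P@EX*1e3).round(2),(P@EY*1e3).round(2),'z',o['ee_pos'][2].round(4),'rot',o['eef_rot'].round(4),'Fx,Fy,Fz',(F[:2]@EX).round(2),(F[:2]@EY).round(2),F[2].round(2),'Mx,My',(M[:2]@EX).round(3),(M[:2]@EY).round(3),'w',round(o['grip_width'],4))
E
python3 -c "
from h import *
gs()"
```

```text
t 7.8 tcp gauge x,y mm -24.44 -1.87 z 0.1054 rot [-3.1413  0.      1.2878] Fx,Fy,Fz 0.25 0.79 -3.06 Mx,My -0.097 0.076 w 0.0194
```

>>> send_rows(
  series=[
    [0,0,0,0.0004,0,0,-1],
    [0,0,0,0.0008,0,0,-1],
    [0,0,0,0.0012,0,0,-1],
    [0,0,0,0.0012,0,0,-1],
    [0,0,0,0.0012,0,0,-1],
  ],
)

```text
time_s: 8.3
ee_pos: [0.4762, -0.0042, 0.1055]
eef_rot: [3.142, 0.0, 1.288]
force: [0.0, -0.1, -2.8]
grip_width: 0.0196
```

```bash
python3 -c "
from h import *
gs()"
```

```text
t 8.3 tcp gauge x,y mm -24.08 -0.65 z 0.1055 rot [3.1415 0.     1.2878] Fx,Fy,Fz 0.03 -0.05 -2.8 Mx,My -0.05 0.08 w 0.0196
```

>>> send_rows(
  series=[
    [0,0,0,0.0003,0,0,-1],
    [0,0,0,0.0005,0,0,-1],
    [0,0,0,0.0005,0,0,-1],
    [0,0,0,0.0005,0,0,-1],
  ],
)

```text
time_s: 8.7
ee_pos: [0.4763, -0.0038, 0.1054]
eef_rot: [-3.142, 0.0, 1.288]
force: [0.3, 0.1, -3.4]
grip_width: 0.0194
```

```bash
python3 -c "
from h import *
gs()"
```

```text
t 8.7 tcp gauge x,y mm -24.08 -0.18 z 0.1054 rot [-3.1415  0.      1.2877] Fx,Fy,Fz 0.23 0.16 -3.43 Mx,My -0.069 0.077 w 0.0194
```

>>> send_rows(
  series=[
    [0,0,0,0.0003,0,0,-1],
    [0,0,0,0.0005,0,0,-1],
    [0,0,0,0.0005,0,0,-1],
    [0,0,0,0.0005,0,0,-1],
  ],
)

```text
time_s: 9.1
ee_pos: [0.4765, -0.0033, 0.1054]
eef_rot: [-3.142, 0.0, 1.288]
force: [-0.2, -0.3, -3.5]
grip_width: 0.0195
```

```bash
python3 -c "
from h import *
gs()"
```

```text
t 9.1 tcp gauge x,y mm -24.07 0.32 z 0.1054 rot [-3.1416  0.      1.2878] Fx,Fy,Fz -0.1 -0.35 -3.5 Mx,My -0.059 0.1 w 0.0195
```

>>> send_rows(
  series=[
    [0,0,0,0.0002,0,0,-1],
    [0,0,0,0.0004,0,0,-1],
    [0,0,0,0.0004,0,0,-1],
    [0,0,0,0.0004,0,0,-1],
  ],
)

```text
time_s: 9.5
ee_pos: [0.4766, -0.0029, 0.1055]
eef_rot: [3.142, -0.0, 1.288]
force: [0.0, -0.3, -3.5]
grip_width: 0.0193
```

```bash
python3 -c "
from h import *
gs()"
```

```text
t 9.5 tcp gauge x,y mm -24.06 0.75 z 0.1055 rot [ 3.1416 -0.      1.2878] Fx,Fy,Fz 0.12 -0.28 -3.52 Mx,My -0.075 0.01 w 0.0193
```

>>> send_rows(
  series=[
    [0,0,0,0.0002,0,0,-1],
    [0,0,0,0.0004,0,0,-1],
    [0,0,0,0.0004,0,0,-1],
    [0,0,0,0.0004,0,0,-1],
  ],
)

```text
time_s: 9.9
ee_pos: [0.4767, -0.0026, 0.1055]
eef_rot: [-3.142, 0.0, 1.288]
force: [-1.0, -1.4, -2.1]
grip_width: 0.0194
```

```bash
python3 -c "
from h import *
gs()"
```

```text
t 9.9 tcp gauge x,y mm -24.05 1.03 z 0.1055 rot [-3.1416e+00  2.0000e-04  1.2878e+00] Fx,Fy,Fz -0.55 -1.66 -2.07 Mx,My -0.547 0.096 w 0.0194
```

>>> send_rows(
  series=[
    [0,0,0,0.0002,0,0,-1],
    [0,0,0,0.0004,0,0,-1],
    [0,0,0,0.0004,0,0,-1],
    [0,0,0,0.0004,0,0,-1],
  ],
)

```text
time_s: 10.3
ee_pos: [0.4768, -0.0024, 0.1055]
eef_rot: [-3.142, 0.0, 1.288]
force: [-1.4, -4.3, -2.0]
grip_width: 0.0195
```

```bash
python3 -c "
from h import *
gs()"
```

```text
t 10.3 tcp gauge x,y mm -24.05 1.32 z 0.1055 rot [-3.1415e+00  4.0000e-04  1.2877e+00] Fx,Fy,Fz -0.15 -4.49 -1.99 Mx,My -1.226 0.113 w 0.0195
```

Contact found at about TCP y = 0.85 mm. I'll back off 0.3 mm for a light touch, then slide in.

>>> send_rows(
  series=[
    [0,0,0,-0.0003,0,0,-1],
    [0,0,0,-0.0003,0.002,0,-1],
    [0,0,0,-0.0003,0.004,0,-1],
    [0,0,0,-0.0003,0.006,0,-1],
    [0,0,0,-0.0003,0.008,0,-1],
    [0,0,0,-0.0003,0.01,0,-1],
    [0,0,0,-0.0003,0.01,0,-1],
  ],
)

```text
time_s: 11.0
ee_pos: [0.4866, -0.0054, 0.1054]
eef_rot: [3.141, -0.0, 1.288]
force: [-1.3, -3.7, -4.7]
grip_width: 0.0198
```

```bash
python3 -c "
from h import *
gs()"
```

```text
t 11.0 tcp gauge x,y mm -13.73 1.18 z 0.1054 rot [ 3.1413 -0.      1.2876] Fx,Fy,Fz -0.24 -3.88 -4.71 Mx,My -0.904 0.057 w 0.0198
```

>>> send_rows(
  series=[
    [0,0,0,-0.0002,0.002,0,-1],
    [0,0,0,-0.0002,0.004,0,-1],
    [0,0,0,-0.0002,0.006,0,-1],
    [0,0,0,-0.0002,0.008,0,-1],
    [0,0,0,-0.0002,0.01,0,-1],
    [0,0,0,-0.0002,0.012,0,-1],
    [0,0,0,-0.0002,0.014,0,-1],
    [0,0,0,-0.0002,0.014,0,-1],
  ],
)

```text
time_s: 11.8
ee_pos: [0.5001, -0.0094, 0.1055]
eef_rot: [3.141, -0.0, 1.288]
force: [0.4, -1.4, -3.8]
grip_width: 0.0193
```

```bash
python3 -c "
from h import *
gs()"
```

```text
t 11.8 tcp gauge x,y mm 0.32 1.02 z 0.1055 rot [ 3.1410e+00 -2.0000e-04  1.2876e+00] Fx,Fy,Fz 0.76 -1.22 -3.81 Mx,My -0.45 -0.19 w 0.0193
```

>>> send_rows(
  series=[
    [0,0,0,0.0002,0,0,-1],
    [0,0,0,0.0002,0,0,-1],
    [0,0,0,0.0002,0,0,-1],
    [0,0,0,0.0002,0,0,-1],
  ],
)

```text
time_s: 12.2
ee_pos: [0.4999, -0.0092, 0.1056]
eef_rot: [3.141, 0.0, 1.288]
force: [1.1, -4.0, -2.4]
grip_width: 0.0194
```

```bash
python3 - <<'E'
from h import *
gs()
c=cam('wrist');save(c,'w5.png')
c=cam('scene');im=cv2.cvtColor(c['pixels'],cv2.COLOR_RGB2BGR)[130:280,190:340]; cv2.imwrite('pics/s5.png',cv2.resize(im,None,fx=4,fy=4))
gs()
E
```

```text
t 12.2 tcp gauge x,y mm 0.08 1.13 z 0.1056 rot [3.1411 0.     1.2877] Fx,Fy,Fz 2.19 -3.58 -2.39 Mx,My -0.719 -0.345 w 0.0194
t 12.3 tcp gauge x,y mm 0.05 1.14 z 0.1056 rot [3.1412 0.     1.2877] Fx,Fy,Fz 2.53 -3.43 -2.13 Mx,My -0.785 -0.343 w 0.0193
```

View pics/w5.png

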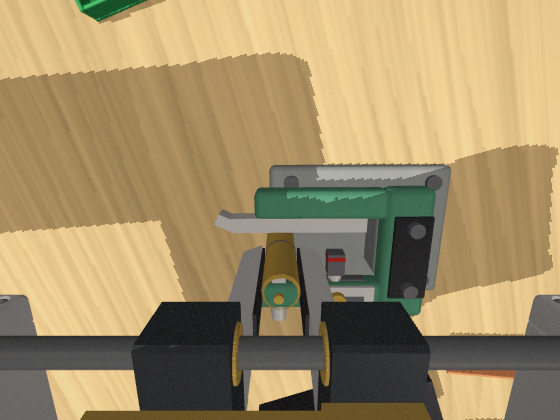

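View pics/s5.png

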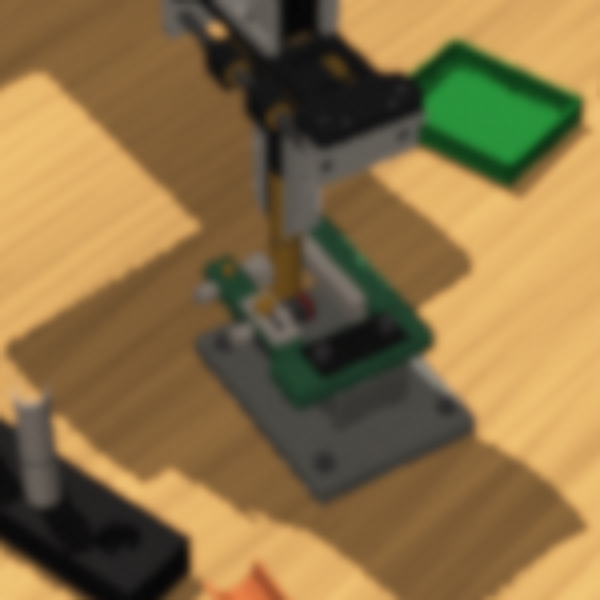

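The stem (282,265 in the wrist view) is between the go anvil and the fixed anvil, with light contact of about 3.5 N. I'll go on towards the no-go anvil.

>>> send_rows(
  series=[
    [0,0,0,-0.0002,0.002,0,-1],
    [0,0,0,-0.0002,0.004,0,-1],
    [0,0,0,-0.0002,0.006,0,-1],
    [0,0,0,-0.0002,0.008,0,-1],
    [0,0,0,-0.0002,0.01,0,-1],
    [0,0,0,-0.0002,0.0125,0,-1],
    [0,0,0,-0.0002,0.015,0,-1],
    [0,0,0,-0.0002,0.015,0,-1],
  ],
)

```text
time_s: 13.1
ee_pos: [0.5145, -0.0136, 0.1055]
eef_rot: [3.141, -0.0, 1.288]
force: [0.4, -0.7, -3.6]
grip_width: 0.0194
```

```bash
python3 -c "
from h import *
gs()"
```

```text
t 13.1 tcp gauge x,y mm 15.32 0.99 z 0.1055 rot [ 3.1411e+00 -1.0000e-04  1.2877e+00] Fx,Fy,Fz 0.59 -0.52 -3.61 Mx,My -0.29 -0.023 w 0.0194
```

>>> send_rows(
  series=[
    [0,0,0,0,0.001,0,-1],
    [0,0,0,0,0.002,0,-1],
    [0,0,0,0,0.003,0,-1],
    [0,0,0,0,0.004,0,-1],
    [0,0,0,0,0.005,0,-1],
    [0,0,0,0,0.005,0,-1],
  ],
)

```text
time_s: 13.7
ee_pos: [0.5191, -0.0149, 0.1055]
eef_rot: [3.141, -0.0, 1.288]
force: [-0.2, 1.3, -2.8]
grip_width: 0.0192
```

```bash
python3 -c "
from h import *
gs()"
```

```text
t 13.7 tcp gauge x,y mm 20.09 0.97 z 0.1055 rot [ 3.1414e+00 -1.0000e-04  1.2877e+00] Fx,Fy,Fz -0.53 1.23 -2.76 Mx,My -0.115 -0.027 w 0.0192
```

>>> send_rows(
  series=[
    [0,0,0,0.0001,0.0005,0,-1],
    [0,0,0,0.0001,0.001,0,-1],
    [0,0,0,0.0001,0.0015,0,-1],
    [0,0,0,0.0001,0.002,0,-1],
    [0,0,0,0.0001,0.002,0,-1],
  ],
)

```text
time_s: 14.2
ee_pos: [0.5209, -0.0154, 0.1054]
eef_rot: [3.142, 0.0, 1.288]
force: [0.0, -0.4, -3.2]
grip_width: 0.0194
```

```bash
python3 -c "
from h import *
gs()"
```

```text
t 14.2 tcp gauge x,y mm 21.99 1.02 z 0.1054 rot [3.1416 0.     1.2877] Fx,Fy,Fz 0.16 -0.4 -3.21 Mx,My -0.33 0.085 w 0.0194
```

>>> send_rows(
  series=[
    [0,0,0,0,0.0005,0,-1],
    [0,0,0,0,0.001,0,-1],
    [0,0,0,0,0.0015,0,-1],
    [0,0,0,0,0.0015,0,-1],
  ],
)

```text
time_s: 14.6
ee_pos: [0.5224, -0.0158, 0.1055]
eef_rot: [3.141, -0.0, 1.288]
force: [0.8, -1.0, -3.1]
grip_width: 0.0193
```

```bash
python3 -c "
from h import *
gs()"
```

```text
t 14.6 tcp gauge x,y mm 23.54 1.03 z 0.1055 rot [ 3.1414 -0.      1.2877] Fx,Fy,Fz 1.01 -0.78 -3.1 Mx,My -0.311 0.075 w 0.0193
```

>>> send_rows(
  series=[
    [0,0,0,0,0.0005,0,-1],
    [0,0,0,0,0.001,0,-1],
    [0,0,0,0,0.0015,0,-1],
    [0,0,0,0,0.0015,0,-1],
  ],
)

```text
time_s: 15.0
ee_pos: [0.5238, -0.0162, 0.1055]
eef_rot: [3.141, 0.0, 1.288]
force: [-0.3, -1.3, -3.0]
grip_width: 0.019
```

```bash
python3 -c "
from h import *
gs()"
```

```text
t 15.0 tcp gauge x,y mm 25.02 1.03 z 0.1055 rot [3.1415 0.     1.2878] Fx,Fy,Fz 0.05 -1.37 -3.0 Mx,My -0.299 0.061 w 0.019
```

>>> send_rows(
  series=[
    [0,0,0,0,0.0004,0,-1],
    [0,0,0,0,0.0008,0,-1],
    [0,0,0,0,0.0008,0,-1],
  ],
)

```text
time_s: 15.3
ee_pos: [0.5246, -0.0165, 0.1054]
eef_rot: [3.141, 0.0, 1.288]
force: [-1.6, -0.9, -3.6]
grip_width: 0.0193
```

```bash
python3 -c "
from h import *
gs()"
```

```text
t 15.3 tcp gauge x,y mm 25.8 1.04 z 0.1054 rot [3.1415 0.     1.2878] Fx,Fy,Fz -1.23 -1.33 -3.59 Mx,My -0.306 0.104 w 0.0193
```

>>> send_rows(
  series=[
    [0,0,0,0,0.0003,0,-1],
    [0,0,0,0,0.0006,0,-1],
    [0,0,0,0,0.0006,0,-1],
  ],
)

```text
time_s: 15.6
ee_pos: [0.5251, -0.0166, 0.1054]
eef_rot: [3.142, -0.0, 1.288]
force: [-0.4, -1.3, -3.4]
grip_width: 0.0195
```

```bash
python3 -c "
from h import *
gs()"
```

```text
t 15.6 tcp gauge x,y mm 26.38 1.04 z 0.1054 rot [ 3.1416 -0.      1.2877] Fx,Fy,Fz -0.01 -1.38 -3.43 Mx,My -0.327 0.153 w 0.0195
```

>>> send_rows(
  series=[
    [0,0,0,0,0.0003,0,-1],
    [0,0,0,0,0.0005,0,-1],
    [0,0,0,0,0.0005,0,-1],
  ],
)

```text
time_s: 15.9
ee_pos: [0.5255, -0.0167, 0.1054]
eef_rot: [-3.141, 0.0, 1.288]
force: [-1.3, -1.3, -2.4]
grip_width: 0.0196
```

```bash
python3 -c "
from h import *
gs()"
```

```text
t 15.9 tcp gauge x,y mm 26.79 1.02 z 0.1054 rot [-3.1414  0.      1.2877] Fx,Fy,Fz -0.89 -1.59 -2.36 Mx,My -0.355 0.338 w 0.0196
```

>>> send_rows(
  series=[
    [0,0,0,0,0.0002,0,-1],
    [0,0,0,0,0.0003,0,-1],
    [0,0,0,0,0.0003,0,-1],
  ],
)

```text
time_s: 16.2
ee_pos: [0.5257, -0.0168, 0.1054]
eef_rot: [-3.141, 0.0, 1.288]
force: [-2.5, -0.2, -2.8]
grip_width: 0.0195
```

```bash
python3 -c "
from h import *
gs()"
```

```text
t 16.2 tcp gauge x,y mm 27.03 1.0 z 0.1054 rot [-3.1413e+00  1.0000e-04  1.2877e+00] Fx,Fy,Fz -2.37 -0.91 -2.83 Mx,My -0.266 0.591 w 0.0195
```

>>> send_rows(
  series=[
    [0,0,0,0,0.0002,0,-1],
    [0,0,0,0,0.0002,0,-1],
    [0,0,0,0,0.0002,0,-1],
  ],
)

```text
time_s: 16.5
ee_pos: [0.5259, -0.0169, 0.1054]
eef_rot: [-3.141, 0.0, 1.288]
force: [-3.3, -0.3, -2.7]
grip_width: 0.0195
```

```bash
python3 -c "
from h import *
gs()"
```

```text
t 16.5 tcp gauge x,y mm 27.2 1.02 z 0.1054 rot [-3.1412  0.      1.2877] Fx,Fy,Fz -3.12 -1.18 -2.66 Mx,My -0.231 0.838 w 0.0195
```

Stopping contact with the no-go anvil starts at about x = 26.6 mm, as the picture predicted. I'll build up to about 6 N.

>>> send_rows(
  series=[
    [0,0,0,0,0.0002,0,-1],
    [0,0,0,0,0.0004,0,-1],
    [0,0,0,0,0.0004,0,-1],
    [0,0,0,0,0.0004,0,-1],
  ],
)

```text
time_s: 16.9
ee_pos: [0.5262, -0.0169, 0.1054]
eef_rot: [-3.141, 0.0, 1.288]
force: [-4.4, 1.4, -2.8]
grip_width: 0.0191
```

```bash
python3 -c "
from h import *
gs()"
```

```text
t 16.9 tcp gauge x,y mm 27.53 1.03 z 0.1054 rot [-3.1409  0.      1.2877] Fx,Fy,Fz -4.65 0.15 -2.77 Mx,My -0.222 1.244 w 0.0191
```

>>> send_rows(
  series=[
    [0,0,0,0,0.0002,0,-1],
    [0,0,0,0,0.0003,0,-1],
    [0,0,0,0,0.0003,0,-1],
    [0,0,0,0,0.0003,0,-1],
  ],
)

```text
time_s: 17.3
ee_pos: [0.5264, -0.017, 0.1053]
eef_rot: [-3.14, 0.0, 1.288]
force: [-6.0, 1.8, -0.9]
grip_width: 0.0197
```

```bash
python3 -c "
from h import *
gs()"
```

```text
t 17.3 tcp gauge x,y mm 27.66 1.06 z 0.1053 rot [-3.1405  0.      1.2878] Fx,Fy,Fz -6.22 0.07 -0.95 Mx,My -0.183 1.412 w 0.0197
```

>>> send_rows(
  series=[
    [0,0,0,0,0,0,-1],
    [0,0,0,0,0,0,-1],
    [0,0,0,0,0,0,-1],
    [0,0,0,0,0,0,-1],
    [0,0,0,0,0,0,-1],
  ],
)

```text
time_s: 17.8
ee_pos: [0.5264, -0.017, 0.1053]
eef_rot: [-3.141, 0.0, 1.288]
force: [-5.9, 0.3, -1.4]
grip_width: 0.0196
```

```bash
python3 - <<'E'
from h import *
gs()
c=cam('wrist');save(c,'w6.png')
gs()
c=cam('scene');im=cv2.cvtColor(c['pixels'],cv2.COLOR_RGB2BGR)[130:280,190:340]; cv2.imwrite('pics/s6.png',cv2.resize(im,None,fx=4,fy=4))
gs()
E
```

```text
t 17.8 tcp gauge x,y mm 27.67 1.04 z 0.1053 rot [-3.1405  0.      1.2877] Fx,Fy,Fz -5.8 -1.33 -1.39 Mx,My -0.241 1.428 w 0.0196
t 17.85 tcp gauge x,y mm 27.67 1.04 z 0.1053 rot [-3.1405  0.      1.2877] Fx,Fy,Fz -5.57 -1.23 -2.09 Mx,My -0.229 1.416 w 0.0194
t 17.9 tcp gauge x,y mm 27.68 1.05 z 0.1053 rot [-3.1406e+00  1.0000e-04  1.2878e+00] Fx,Fy,Fz -6.17 -0.69 -1.88 Mx,My -0.201 1.416 w 0.0193
```

View pics/w6.png

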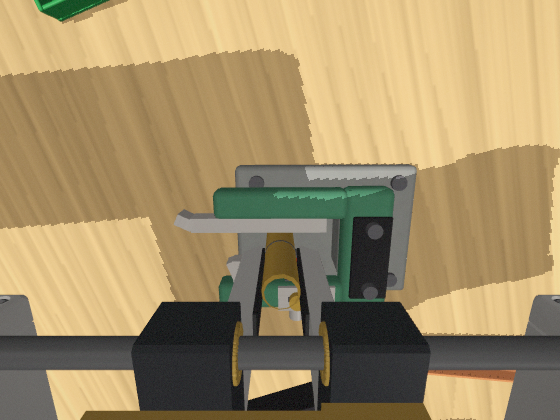

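View pics/s6.png

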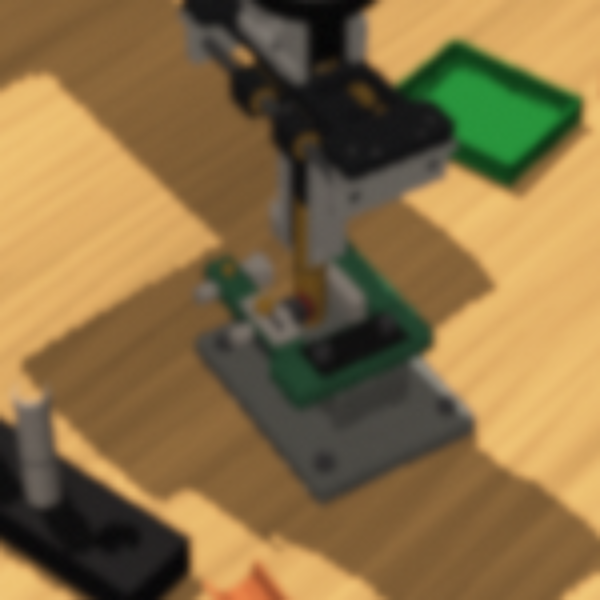

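The stem rests on the no-go tip at about 6 N (wrist view: stem at (281,265), anvil behind it). I'll hold a little longer, then withdraw.

>>> send_rows(
  series=[
    [0,0,0,0,0,0,-1],
    [0,0,0,0,0,0,-1],
    [0,0,0,0,0,0,-1],
    [0,0,0,0,0,0,-1],
    [0,0,0,0,0,0,-1],
  ],
)

```text
time_s: 18.4
ee_pos: [0.5264, -0.017, 0.1053]
eef_rot: [-3.141, 0.0, 1.288]
force: [-5.8, 0.1, -1.9]
grip_width: 0.0196
```

>>> send_rows(
  series=[
    [0,0,0,0,-0.001,0,-1],
    [0,0,0,-0.0003,-0.003,0,-1],
    [0,0,0,-0.0005,-0.006,0,-1],
    [0,0,0,-0.0005,-0.009,0,-1],
    [0,0,0,-0.0005,-0.012,0,-1],
    [0,0,0,-0.0005,-0.015,0,-1],
    [0,0,0,-0.0005,-0.018,0,-1],
    [0,0,0,-0.0005,-0.018,0,-1],
  ],
)

```text
time_s: 19.2
ee_pos: [0.509, -0.0124, 0.1055]
eef_rot: [3.142, -0.0, 1.288]
force: [-0.6, 0.6, -2.9]
grip_width: 0.0194
```

```bash
python3 -c "
from h import *
gs()"
```

```text
t 19.2 tcp gauge x,y mm 9.73 0.6 z 0.1055 rot [ 3.1416 -0.      1.2879] Fx,Fy,Fz -0.69 0.38 -2.93 Mx,My -0.093 0.095 w 0.0194
```

Free of contact now. I'll continue straight out of the front.

>>> send_rows(
  series=[
    [0,0,0,0,-0.004,0,-1],
    [0,0,0,0,-0.008,0,-1],
    [0,0,0,0,-0.013,0,-1],
    [0,0,0,0,-0.018,0,-1],
    [0,0,0,0,-0.023,0,-1],
    [0,0,0,0,-0.028,0,-1],
    [0,0,0,0,-0.034,0,-1],
    [0,0,0,0,-0.034,0,-1],
  ],
)

```text
time_s: 20.0
ee_pos: [0.476, -0.0029, 0.1055]
eef_rot: [-3.141, 0.0, 1.288]
force: [0.4, 0.2, -3.2]
grip_width: 0.0197
```

>>> send_rows(
  series=[
    [0,0,0,0,-0.01,0,-1],
    [0,0,0,0,-0.02,0,-1],
    [0,0,0,-0.001,-0.035,0,-1],
    [0,0,0,-0.001,-0.05,0,-1],
    [0,0,0,-0.001,-0.055,-0.01,-1],
    [0,0,0,-0.001,-0.055,-0.03,-1],
    [0,0,0,-0.001,-0.055,-0.05,-1],
    [0,0,0,-0.001,-0.055,-0.06,-1],
  ],
)

```text
time_s: 20.8
ee_pos: [0.4241, 0.0113, 0.1676]
eef_rot: [3.139, -0.001, 1.288]
force: [0.6, 0.0, -3.3]
grip_width: 0.0192
```

```bash
python3 - <<'E'
from h import *
gs()
import pickle
c=pickle.load(open('c0.pkl','rb'))
for n in ('top','scene'):
    k=c[n]; hsv=cv2.cvtColor(k['pixels'],cv2.COLOR_RGB2HSV); m=((hsv[...,0]>50)&(hsv[...,0]<75)&(hsv[...,1]>150)).astype(np.uint8)
    if n=='top': m[:,:170]=0; m[:,220:]=0
    else: m[:,:280]=0;m[:,340:]=0;m[180:]=0
    cs,_=cv2.findContours(m,cv2.RETR_EXTERNAL,cv2.CHAIN_APPROX_NONE); q=max(cs,key=cv2.contourArea); r=cv2.minAreaRect(q); print(n,r)
    b=np.array([world(k,u,v,.022)[:2] for u,v in cv2.boxPoints(r)]); print(b.round(4).tolist(), world(k,*r[0],.022).round(4), 'sides',np.linalg.norm(b[1]-b[0]),np.linalg.norm(b[2]-b[1]))
k=cam('wrist');save(k,'w7.png')
E
```

```text
t 20.8 tcp gauge x,y mm -78.41 -0.1 z 0.1676 rot [ 3.1388e+00 -6.0000e-04  1.2878e+00] Fx,Fy,Fz 0.61 0.19 -3.26 Mx,My -0.089 0.05 w 0.0192
top ((194.0, 258.5), (35.0, 28.0), 90.0)
[[0.5167, 0.2663], [0.5184, 0.1827], [0.4148, 0.1787], [0.4131, 0.2617]] [0.4655 0.2223 0.022 ] sides 0.08369064618925294 0.10364397936069408
scene ((309.3866882324219, 157.24078369140625), (44.22966766357422, 25.547822952270508), 25.201122283935547)
[[0.427, 0.1566], [0.3826, 0.255], [0.5165, 0.2638], [0.5528, 0.1687]] [0.4715 0.2099 0.022 ] sides 0.10792882367606717 0.13426057737482425
```

View pics/w7.png

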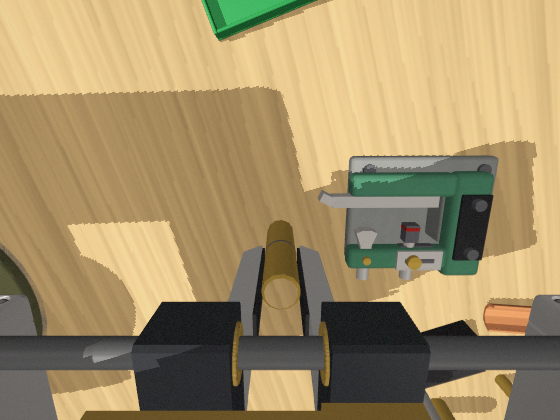

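>>> send_rows(
  series=[
    [0,0,0,0.015,0.002,0,-1],
    [0,0,0,0.04,0.005,0,-1],
    [0,0,0,0.065,0.01,0,-1],
    [0,0,0,0.085,0.015,0,-1],
    [0,0,0,0.1,0.02,0,-1],
    [0,0,0,0.1,0.02,0,-1],
  ],
)

```text
time_s: 21.45
ee_pos: [0.4712, 0.1027, 0.1649]
eef_rot: [-3.141, 0.0, 1.289]
force: [-0.1, -0.0, -2.9]
grip_width: 0.0191
```

```bash
python3 - <<'E'
from h import *
import pickle
k=cam('wrist');save(k,'w8.png');pickle.dump(k,open('w8.pkl','wb'))
need([.4655,.222,.16],np.radians(73.8))
E
```

```text
turn [-0.05  0.03  0.04] shift [ 0.1139 -0.0383  0.0049] ee [0.4706 0.102  0.1649] rot [-3.1407e+00  5.0000e-04  1.2887e+00] t 21.5 grip 0.0196 F [ 0.5  -0.07 -3.35]
```

View pics/w8.png

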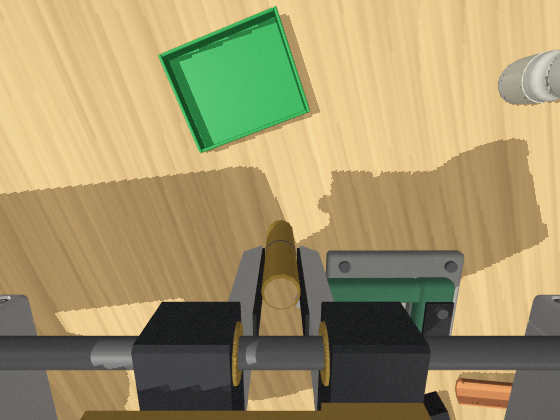

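The whole green tray is visible, with its rim corners near (161,54), (276,8), (310,113) and (202,152). I'll measure it.

```bash
python3 - <<'E'
from h import *
import pickle
k=pickle.load(open('w8.pkl','rb'))
b=np.array([world(k,u,v,.022)[:2] for u,v in [(161,54),(276,8),(310,113),(202,152)]])
print(b.round(4).tolist(),[round(np.linalg.norm(b[i]-b[i-1]),4) for i in range(4)]); C=b.mean(0);print('centre',C)
e=b[2]-b[1]
need([*C,.16],np.radians(73.8))
E
```

```text
[[0.41, 0.2642], [0.5156, 0.2701], [0.5218, 0.1812], [0.4156, 0.1755]] [np.float64(0.0888), np.float64(0.1057), np.float64(0.0891), np.float64(0.1064)]
centre [0.4657485  0.22275258]
turn [-0.05  0.03  0.04] shift [ 0.1147 -0.0383  0.0049] ee [0.4706 0.102  0.1649] rot [-3.1407e+00  5.0000e-04  1.2887e+00] t 21.5 grip 0.0196 F [ 0.5  -0.07 -3.35]
```

>>> send_rows(
  series=[
    [0,0,0,0.025,-0.008,0,-1],
    [0,0,0,0.055,-0.018,0,-1],
    [0,0,0,0.085,-0.028,0,-1],
    [0,0,0,0.105,-0.035,0,-1],
    [0,0,0,0.1145,-0.038,0,-1],
    [0,0,0,0.1145,-0.038,0.01,-1],
    [0,0,0,0.1145,-0.038,0.025,-1],
    [0,0,0,0.1145,-0.038,0.035,-1],
  ],
)

```text
time_s: 22.3
ee_pos: [0.4658, 0.2209, 0.1289]
eef_rot: [-3.14, 0.001, 1.287]
force: [-0.1, -0.6, -2.6]
grip_width: 0.0195
```

>>> send_rows(
  series=[
    [0,0,0,0,0,0.01,-1],
    [0,0,0,0,0,0.025,-1],
    [0,0,0,0,0,0.035,-1],
    [0,0,0,0,0,0.042,-1],
    [0,0,0,0,0,0.046,-1],
    [0,0,0,0,0,0.047,-1],
    [0,0,0,0,0,0.047,-1],
  ],
)

```text
time_s: 23.0
ee_pos: [0.4663, 0.2224, 0.0837]
eef_rot: [3.141, -0.0, 1.288]
force: [0.5, 0.1, -2.4]
grip_width: 0.0195
```

```bash
python3 - <<'E'
from h import *
o=ctrl.get_obs();print(o['ee_pos'],o['force'],o['moment'],o['eef_rot'])
need([.4657,.2228,.0785],np.radians(73.8))
c=cam('scene');im=cv2.cvtColor(c['pixels'],cv2.COLOR_RGB2BGR)[70:220,240:390]; cv2.imwrite('pics/s9.png',cv2.resize(im,None,fx=4,fy=4))
E
```

```text
[0.46634106 0.22238492 0.08369058] [ 0.49834784  0.09191248 -2.36051282] [-0.03037418  0.16650573 -0.00206004] [ 3.14125176e+00 -2.47843890e-04  1.28771291e+00]
turn [ 0.02 -0.01 -0.02] shift [ 0.0002 -0.0007  0.0052] ee [0.4663 0.2224 0.0837] rot [ 3.1413e+00 -2.0000e-04  1.2877e+00] t 23.0 grip 0.0195 F [ 0.5   0.09 -2.36]
```

View pics/s9.png

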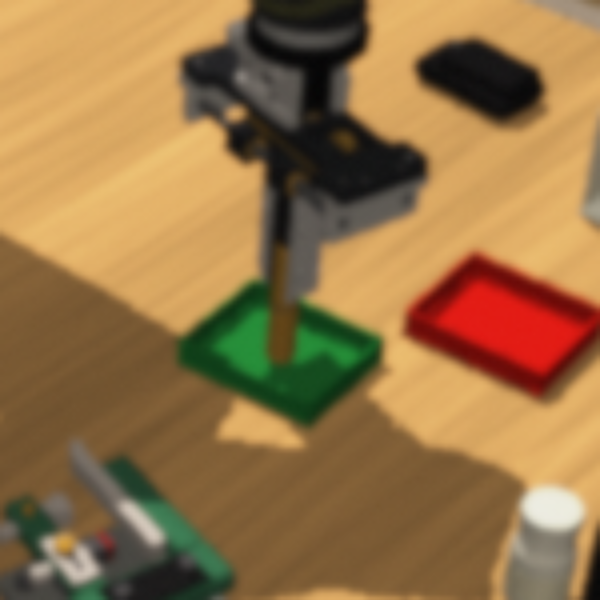

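>>> send_rows(
  series=[
    [0,0,0,0,0,0.001,-1],
    [0,0,0,0,0,0.002,-1],
    [0,0,0,0,0,0.003,-1],
    [0,0,0,0,0,0.004,-1],
    [0,0,0,0,0,0.0045,-1],
    [0,0,0,0,0,0.0045,-1],
  ],
)

```text
time_s: 23.65
ee_pos: [0.4661, 0.2223, 0.0789]
eef_rot: [-3.141, 0.0, 1.288]
force: [0.8, -0.2, -2.3]
grip_width: 0.0192
```

>>> send_rows(
  series=[
    [0,0,0,0,0,0.0003,-1],
    [0,0,0,0,0,0.0005,-1],
    [0,0,0,0,0,0.0005,-1],
  ],
)

```text
time_s: 23.95
ee_pos: [0.4662, 0.2224, 0.0785]
eef_rot: [3.141, -0.0, 1.288]
force: [-1.2, -0.3, -1.5]
grip_width: 0.0194
```

>>> send_rows(
  series=[
    [0,0,0,0,0,0.0003,-1],
    [0,0,0,0,0,0.0005,-1],
    [0,0,0,0,0,0.0005,-1],
  ],
)

```text
time_s: 24.25
ee_pos: [0.4663, 0.2224, 0.0785]
eef_rot: [3.141, -0.0, 1.288]
force: [-3.1, -1.3, 5.8]
grip_width: 0.0193
```

The foot is on the floor at z = 78.5 mm, as computed. I'll soften the grip, then open slowly.

>>> send_rows(
  series=[
    [0,0,0,0,0,-0.0002,-1],
    [0,0,0,0,0,-0.0003,-1],
    [0,0,0,0,0,-0.0003,-1],
  ],
  force=5,
)

```text
time_s: 24.55
ee_pos: [0.4663, 0.2224, 0.0784]
eef_rot: [3.141, -0.0, 1.288]
force: [-0.8, 1.4, 3.0]
grip_width: 0.0202
```

>>> send_rows(
  series=[
    [0,0,0,0,0,0,-0.55],
    [0,0,0,0,0,0,-0.5],
    [0,0,0,0,0,0,-0.4],
    [0,0,0,0,0,0,-0.2],
    [0,0,0,0,0,0,0],
    [0,0,0,0,0,0,0],
    [0,0,0,0,0,0,0],
  ],
)

```text
time_s: 25.25
ee_pos: [0.4662, 0.2223, 0.0782]
eef_rot: [3.142, 0.0, 1.288]
force: [-0.0, -0.2, 0.3]
grip_width: 0.0469
```

```bash
python3 - <<'E'
from h import *
gs()
k=cam('wrist');save(k,'w10.png')
c=cam('scene');im=cv2.cvtColor(c['pixels'],cv2.COLOR_RGB2BGR)[70:220,240:390]; cv2.imwrite('pics/s10.png',cv2.resize(im,None,fx=4,fy=4))
E
```

```text
t 25.25 tcp gauge x,y mm -96.51 214.28 z 0.0782 rot [3.1416 0.     1.2878] Fx,Fy,Fz 0.04 -0.17 0.3 Mx,My -0.019 0.077 w 0.0469
```

View pics/w10.png

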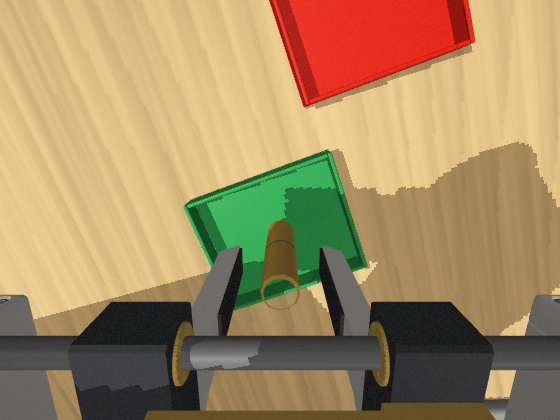

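View pics/s10.png

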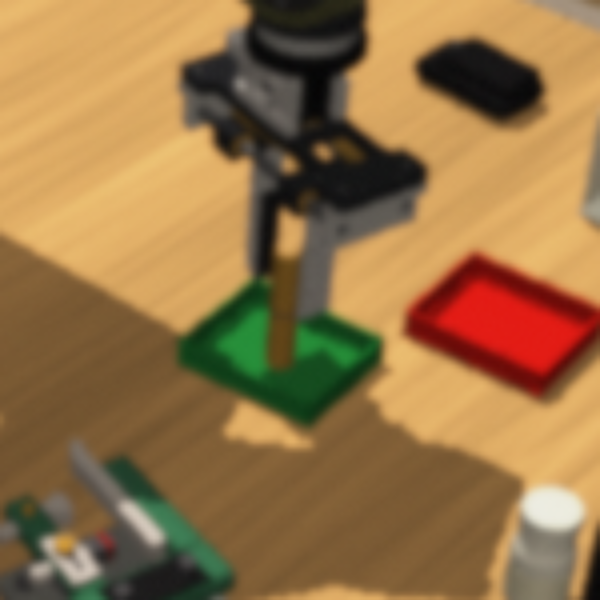

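The stem stands free and upright in the green tray (wrist view: top at (281,292), foot at (280,232)), with clearance to both fingers. Next I'll retreat straight up.

>>> send_rows(
  series=[
    [0,0,0,0,0,-0.01,0],
    [0,0,0,0,0,-0.03,0],
    [0,0,0,0,0,-0.06,0],
    [0,0,0,0,0,-0.1,0],
    [0,0,0,0,0,-0.13,0],
    [0,0,0,0,0,-0.15,0],
    [0,0,0,0,0,-0.15,0],
    [0,0,0,0,0,-0.15,0],
  ],
)

```text
time_s: 26.15
ee_pos: [0.466, 0.2223, 0.228]
eef_rot: [3.142, -0.0, 1.288]
force: [-0.8, -1.0, -1.2]
grip_width: 0.0474
```

>>> send_rows(
  series=[
    [0,0,0,-0.03,0,0,0],
    [0,0,0,-0.06,0,0,0],
    [0,0,0,-0.08,0,0,0],
    [0,0,0,-0.08,0,0,0],
    [0,0,0,-0.08,0,0,0],
  ],
)

```text
time_s: 26.65
ee_pos: [0.4438, 0.1456, 0.2275]
eef_rot: [-3.141, 0.0, 1.287]
force: [0.7, 0.7, 0.3]
grip_width: 0.0469
```

```bash
python3 - <<'E'
from h import *
gs()
k=cam('wrist');save(k,'w11.png')
hsv=cv2.cvtColor(k['pixels'],cv2.COLOR_RGB2HSV)
c=cam('scene');save(c,'s11.png')
E
```

```text
t 26.65 tcp gauge x,y mm -96.79 134.34 z 0.2275 rot [-3.1406e+00  5.0000e-04  1.2870e+00] Fx,Fy,Fz 0.52 0.85 0.3 Mx,My -0.115 0.064 w 0.0469
```

View pics/w11.png

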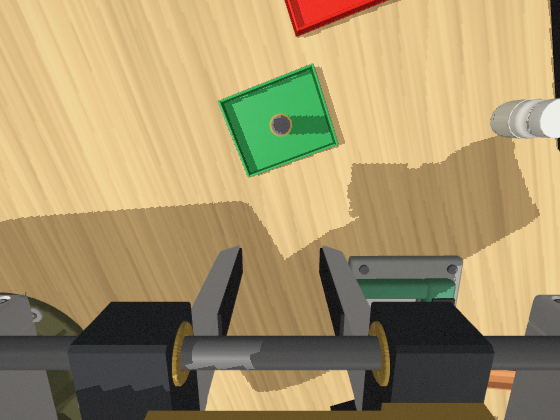

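View pics/s11.png

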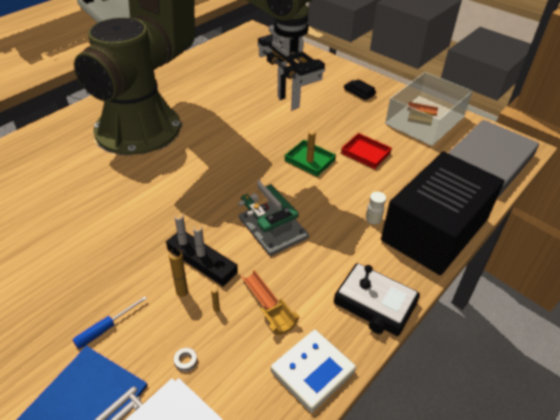

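The brass stem stands upright near the middle of the green tray (wrist view (281,125)). The steel stems, trays, valve, jar, ring and driver are where they started, and the gripper is clear, so I'll hand in.

```bash
python3 - <<'E'
from station import ctrl
print(ctrl.hand_in())
E
```

```text
the job is handed in; nothing more can be done
None
```

I checked the brass stem on the gap gauge and stood it upright in the green passed tray. The job is handed in at about 27 s of the 69 s allowed; no verdict was reported.

- **Through the go gap:** I took the stem from the far hole of the block and laid it on the fixed anvil in front of the go anvil. The side force during the slide was mostly 1–4 N. The highest I read was about 4.5 N, while I was finding the anvil. It was pressed at 1–4 N in the middle of the go gap.
- **Against the no-go anvil:** It stopped the stem with the axis at about x = 26.6 mm. I held about 6 N of push there (readings 5.6–6.2 N) for about 1 s.
- **Out and into the tray:** I drew the stem straight back out of the open front, set it down under force feedback, softened the grip and let go.

**Last checks:** The final pictures show the stem upright near the middle of the green tray and the gripper clear of everything. The other things look unmoved in the picture, though I did not measure them again. The two wrist views placed the fixed anvil face within about 0.4 mm of each other.

**What I could not confirm:**
- **Tray position:** The oblique scene view put the green tray 13 mm off in y from the top view. The wrist view agreed with the top view, so I used that.
- **Contact forces:** I read forces at the wrist only, at the end of each move. The forces on the individual anvils are inferred from those readings, and there may have been brief peaks in between.

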